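Lay the tall peg carton down and slide it snug into the drying rack

TASK

The wind keeps catching the tall carton of clothes pegs: tip it over towards the green drying rack by pushing it high up, so that it lies flat on its side on the table. Then slide it along the table, top end first, squarely into the low bay under the rack until it rests snug against the orange sprung wire divider; feel for the divider and press only lightly, because a hard shove bends it into the glass jars behind. Do not ram the rack, dent the carton, or disturb the mug and the plate.

Things in the scene. Friction and masses are not known exactly. Their poses are not given: they have to be found in the camera images.
- carton: Loose closed cardboard carton with blue and yellow bands, 120 (its x) x 95 (its y) x 230 mm tall (its z), 0.4-0.65 kg, evenly filled; too wide to grasp. Origin: centre of its underside. Starts upright, its -y face towards the bay (within 0.1 rad). Tipped towards the rack it lies on its -y face, 95 mm high, its y axis up, its z axis towards the bay. Walls dent at a 25 N push.
- carton_mid (a point): Centre of the carton (115 mm above its underside), axes as the carton's.
- carton_top (a point): Centre of the carton's top end, the end that enters the bay, axes as the carton's.
- rack: Green wire drying rack, fixed, 340 (x) x 210 (y) mm, deck 150 mm up, rim 205 mm, crockery in it up to about 330 mm. Origin: on the table at its centre. The bay is the space on the table under the deck, centred on x = 0, entered from the +y side; inward is -y. Small glass jars stand at the back of the bay (y = -60 to -98 mm).
- bay_mouth (a point): Middle of the bay's mouth, on the table, axes as the rack's (105 mm to its +y). Two low wire fences (wires 30 and 65 mm up) bound the bay at x = +-80 mm, 160 mm clear; their ends flare outwards, to x = +-110 mm, and stand out 25 mm from the mouth. The carton starts 335 to 395 mm in front of the mouth (to its centre).
- track: Steel rail under the deck, origin and axes as the rack's, 136 mm up. A shoe clamped somewhere along it carries the divider: an orange upright wire hoop, 100 mm wide, reaching from the rail down to 19 mm above the table. Its front face is 65 to 125 mm inward of the mouth, not measured: feel for it. It is sprung, yielding 1 mm per 3 N inward; over 12 N bends it.
- mug: Blue ceramic mug, 82 mm across, 95 mm high, standing on the table; origin at the centre of its underside. Bystander.
- plate: White melamine plate, 200 mm across, 20 mm high, on the table; origin at the centre of its underside. Bystander.
Not all that is in view belongs to the job. Several things look just like the carton: the one meant starts nearest to the robot's base.

How it is judged:
By the outcome, as a careful person would: the job done as asked, in the order asked, and still so for the second after the job is handed in, with the robot touching nothing.
It also fails if it takes over 72 s, if anything falls off the work surface, if the arm or the gripper's body presses on something with over 40 N, if the wrist force passes 120 N, or if a joint passes its speed limit or range.

ROBOT

A 6-joint arm with a two-finger parallel gripper is mounted at the origin on the work surface. World frame = base frame: x ahead of the robot, y to its left, z up, the work surface at z = 0. Lengths are in m, angles in rad, forces in N, time in s.
With the tool pointing down it reaches from about 0.35 to 0.8 m from the base axis. Payload 7.3 kg.
Tool frame: the origin (TCP) lies at the very end of the fingers, on their centre line; the grasp point (between the pads) lies 19 mm behind it; z points along the fingers, y is the line along which they close (so a half turn about z gives the same grasp; the last joint's range is limited). The gripper opens to 85 mm and grips with 20 to 120 N. Pads are 22 mm wide; open, the fingers measure 114 mm over their backs; the gripper's body (76 mm by 85 mm) begins 54 mm behind the grasp point. The pads swing forward as they close: fully open they stand 13 mm farther back than shut.
Start: joints at [-1.301, 0.342, 1.524, -0, 1.275, -0.146], TCP at [0.212, -0.48, 0.231] pointing down, gripper open.
Joint ranges: [-2.53, 2.53], [-0.77, 2.02], [0.04, 2.7], [-1, 4.14], [0.28, 2.66], [-3.11, 3.11]. Speed limits (rad/s): [2.57, 2.57, 3.14, 3.14, 3.14, 3.14].

INTERFACE

Orientations are given as a unit quaternion [x, y, z, w].
In Python, from station import monitor, vision, arm gives the robot as it stands. The module is installed in compiled form; this text tells all that it offers.
- The arm moves only by the tool step_arm, never from a script. Its argument "series" is one flat list of numbers, 7 for each row, row after row: the turn, a rotation vector about the tool's x, y, z in rad, then the shift along the tool's x, y, z in m, then the closure, from 0 (fully open) to 1 (shut). A call has 1 to 8 rows; each row shifts and turns the commanded pose from where the row before left it, along the tool's axes as they then stand; what a row does not reach is not made up. A row lasts 1/8 s, in which the tool goes at most 62.5 mm and 10.7 degrees, less where a joint would pass 70% of its speed; a pose out of reach is approached as far as the arm can. A call is refused whole if a number of a shift passes 0.0625 or a number of a turn 0.188, either way. A call with a gripper value outside its range is refused whole. The fingers move at their own pace and stop on an object; "newtons" is the grip in N (left out, the last holds). Time passes only in rows, so rows that do not move let the fingers close. It gives the time, the measured TCP pose, the force, the opening and the grip force at its end, in the units of the state.
- monitor.read_state(): the state, without advancing time (a new reading comes with each control period).
- vision.read_camera(name): name is "scene" or "top" or "wrist"; returns a dict with "image" (384x512x3 uint8, blue, green, red), "vertical_fov" (degrees; the focal length in pixels is half the picture's height over the tangent of half this angle, whatever the lens; pixels are square), "cx", "cy" (the principal point, pixels), "R" (3x3) and "t" (3): a world point X has camera coordinates R X + t. Camera axes: x right, y down, z forward; pixel columns grow to the right and rows downward; lengths in m; the calibration is good to about 2 mm. A picture is of the moment at which its call begins. There is no depth.
- arm.sign_off(): hands the job in; it is judged then, once.
The state is a dict: "t": time; "q": joint angles; "joint_vel": joint speeds; "effort": joint torques, N m; "tool_pos": TCP position; "eef_rot": TCP orientation; "force": force on the tool from outside, world axes, zero at the start; "ft_torque": the same for the moment, N m; "finger_gap": finger opening in m; "grasp_force": force on a finger pad.
Only numpy, scipy, OpenCV 4.12 (cv2) and the standard library are available. Lean on these libraries where they do the work, as an engineer would, in place of code of your own. Each camera call takes 0.05 s, during which the arm holds its last target. There are 200 camera calls.

## Working session

There is one attempt and no reset: what is moved stays moved. The work goes in short steps, Python scripts to look and compute and a tool call to move; the robot and the scene stay as the last step left them, time stands still between calls to the robot, and variables do not carry over. Pictures are saved under pics/ and viewed, at most 10 in all, crops included, and the job is handed in when it is done.

Besides the shell and the picture viewer there is one more tool, called after "Call:" in YAML: its name, and indented under it one key for each argument. step_arm: Moves the arm, as the interface text tells. Its arguments: {"type":"object","properties":{"series":{"type":"array","items":{"type":"number"}},"newtons":{"type":"number"}},"required":["series"]}

```bash
mkdir -p pics
cat > h.py <<'E'
import numpy as np, cv2
from station import monitor, vision, arm
def cam(n):
    c=vision.read_camera(n); c['f']=192/np.tan(np.radians(c['vertical_fov'])/2); c['R']=np.array(c['R']); c['t']=np.array(c['t']); return c
def ray(c,u,v):
    d=c['R'].T@np.array([(u-c['cx'])/c['f'],(v-c['cy'])/c['f'],1]); return -c['R'].T@c['t'],d
def onz(c,u,v,z):
    o,d=ray(c,u,v); return o+d*(z-o[2])/d[2]
def proj(c,X):
    p=c['R']@np.array(X)+c['t']; return p[:2]/p[2]*c['f']+[c['cx'],c['cy']]
E
python3 - <<'E'
from h import *
a=cam('scene');b=cam('top')
np.save('pics/s.npy',a['image']);
for c in (a,b): print(-c['R'].T@c['t'],c['R'][2],c['f'])
cv2.imwrite('pics/scene.png',a['image']);cv2.imwrite('pics/top.png',b['image'])
print(monitor.read_state())
E
```

```text
[ 0.60392401 -0.25886746  1.37213195] [ 0.01934381  0.30362163 -0.95259631] 387.05040681237375
[0.29281836 0.14741714 1.90659325] [ 0.17443038 -0.00797398 -0.98463722] 499.29967081775646
{'t': 0.1, 'q': array([-1.30096465e+00,  3.42672956e-01,  1.52491464e+00,  3.47832421e-05,
        1.27541746e+00, -1.45995273e-01]), 'joint_vel': array([ 0.00063517, -0.00284322, -0.00355647, -0.00035367, -0.00020172,
        0.00207642]), 'effort': array([ 8.68204461e-04, -4.34450448e+01, -2.46490055e+01, -1.84005557e-04,
        4.65184887e-03,  8.43992012e-06]), 'tool_pos': array([ 0.21200782, -0.47989809,  0.23068752]), 'eef_rot': array([ 9.78464546e-01,  2.06413743e-01, -2.70955927e-05, -7.05873784e-04]), 'force': array([-0.27919807, -0.13057848,  0.43546796]), 'ft_torque': array([ 0.00406685, -0.00164157, -0.00202589]), 'grasp_force': 0.0, 'finger_gap': 0.08548659156081982}
```

View pics/scene.png

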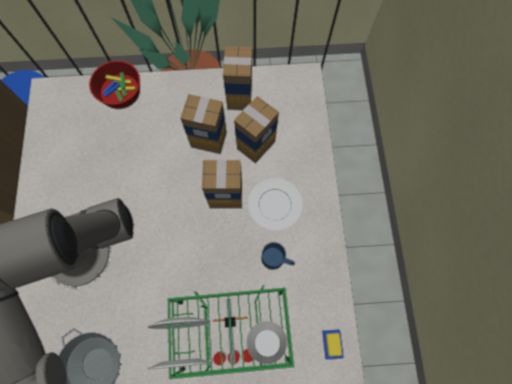

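View pics/top.png

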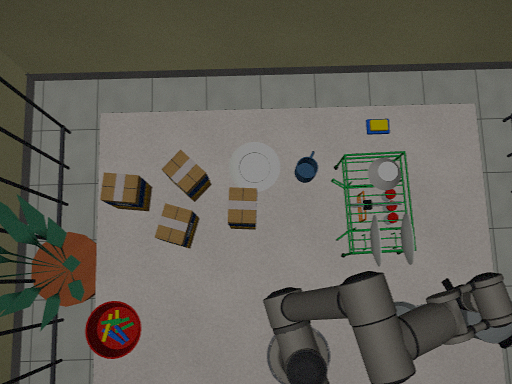

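The four carton look-alikes in the top view are at (243,208), (178,226), (187,175) and (127,191). The one at (243,208) looks nearest the base, which sits at about (300,360). It also faces the rack mouth, whose fence flares are at (340,183) and (340,237). I'll measure it and confirm in an enlarged crop.

Run:
```python
from h import *
b=cam('top');a=cam('scene')
print('base px',proj(b,[0,0,0]))
for u,v in [(243,208),(178,226),(187,175),(127,191)]: p=onz(b,u,v,.23);print(p[:2],np.linalg.norm(p[:2]))
hs=cv2.cvtColor(b['image'],cv2.COLOR_BGR2HSV); 
def rects(c,box,z):
    x0,y0,x1,y1=box; hsv=cv2.cvtColor(c['image'],cv2.COLOR_BGR2HSV)[y0:y1,x0:x1]
    return hsv
# carton top face: brown or pale tape, bright
for c,n,box in ((b,'top',(220,180,270,240)),(a,'scene',(195,150,250,215))):
    x0,y0,x1,y1=box; cr=c['image'][y0:y1,x0:x1]; h=cv2.cvtColor(cr,cv2.COLOR_BGR2HSV)
    m=((h[...,0]<25)&(h[...,1]>70)&(h[...,2]>90)).astype(np.uint8)*255
    m=cv2.morphologyEx(m,cv2.MORPH_CLOSE,np.ones((17,17)))
    cn=max(cv2.findContours(m,0,1)[0],key=cv2.contourArea)
    r=cv2.boxPoints(cv2.minAreaRect(cn))+[x0,y0]
    P=np.array([onz(c,*p,.23)[:2] for p in r]); print(n,r.round(1).tolist(),P.round(3).tolist(),P.mean(0),[np.linalg.norm(P[i]-P[i-1]).round(3) for i in range(4)])
# green rack outline
for c,n in ((b,'top'),(a,'scene')):
    h=cv2.cvtColor(c['image'],cv2.COLOR_BGR2HSV); m=((abs(h[...,0].astype(int)-70)<20)&(h[...,1]>120)&(h[...,2]>60)).astype(np.uint8)*255
    if n=='top': m[:, :320]=0
    else: m[:270]=0
    cv2.imwrite(f'pics/m{n}.png',m)
t=cv2.resize(b['image'][110:280,210:440],None,fx=3.4,fy=3.4,interpolation=cv2.INTER_CUBIC)
cv2.imwrite('pics/crop.png',t)
s=cv2.resize(a['image'][150:384,140:310],None,fx=2.5,fy=2.5,interpolation=cv2.INTER_CUBIC); cv2.imwrite('pics/crops.png',s)
for w in ((b,255,165,.015),(a,275,204,.015),(b,306,170,.095),(a,273,256,.095)): print(onz(*w)[:2])
```

```text
base px [298.11818593 356.08594926]
[0.52073154 0.18372969] 0.552193747125084
[0.46587881 0.40364153] 0.6164166997486151
[0.64002898 0.37268831] 0.7406305881105915
[0.59017412 0.57694696] 0.825332232948481
top [[219.5, 225.9], [221.0, 178.9], [256.5, 180.0], [255.0, 227.0]] [[0.462, 0.264], [0.623, 0.257], [0.616, 0.135], [0.455, 0.145]] [0.5391362  0.20028882] [np.float64(0.12), np.float64(0.161), np.float64(0.122), np.float64(0.161)]
scene [[195.0, 161.0], [240.0, 161.0], [240.0, 201.0], [195.0, 201.0]] [[0.45, 0.235], [0.593, 0.226], [0.586, 0.092], [0.448, 0.101]] [0.51922162 0.1635887 ] [np.float64(0.134), np.float64(0.144), np.float64(0.133), np.float64(0.139)]
[0.71675642 0.13789003]
[0.70993051 0.13903234]
[ 0.6745687  -0.05026473]
[ 0.68264026 -0.06251218]
```

View pics/crop.png

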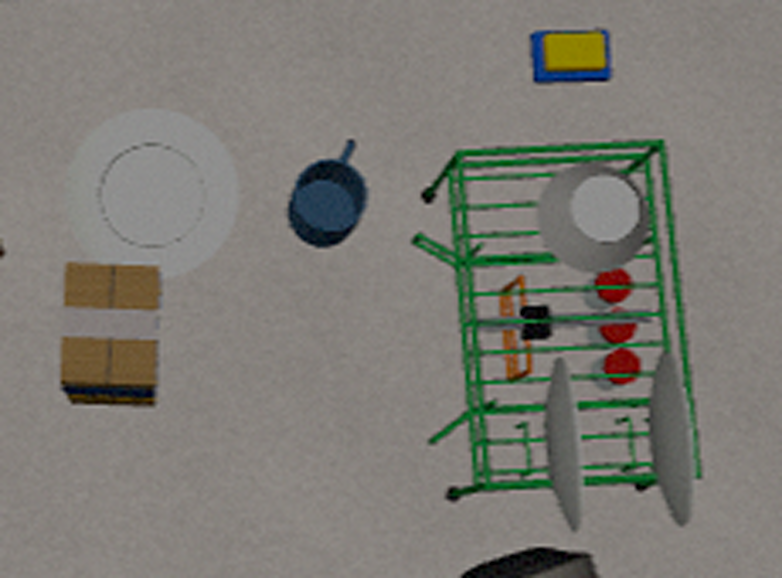

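View pics/crops.png

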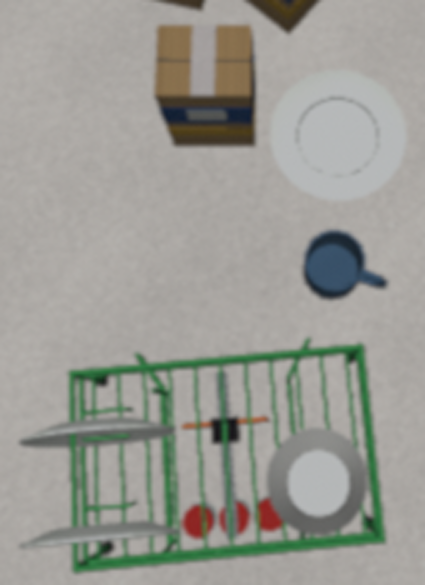

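The crop confirms the carton meant: upright, nearest the base, its front face towards the rack. I read the corner pixels off the crops: carton top in the top view (67,262), (160,265), (155,385), (61,382); rack rim (458,153), (662,143), (700,477), (476,487). Next I cast these onto their planes.

Run:
```python
from h import *
b=cam('top');a=cam('scene')
T=lambda L:[(x/3.4+210-.35,y/3.4+110-.35) for x,y in L]
S=lambda L:[(x/2.5+140-.3,y/2.5+150-.3) for x,y in L]
def show(n,c,L,z):
    P=np.array([onz(c,*p,z)[:2] for p in L]); print(n,P.round(3).tolist(),'c',P.mean(0).round(4),'edges',[np.linalg.norm(P[i]-P[i-1]).round(3) for i in range(len(P))],
     'ang',[np.degrees(np.arctan2(*(P[i]-P[i-1])[::-1])).round(1) for i in range(len(P))])
show('carton T',b,T([(67,262),(160,265),(155,385),(61,382)]),.23)
show('carton S',a,S([(158,26),(251,26),(252,98),(157,97)]),.23)
show('rack T',b,T([(458,153),(662,143),(700,477),(476,487)]),.205)
show('rack S',a,S([(73,374),(360,349),(381,540),(77,568)]),.205)
show('flare T',b,T([(417,239),(432,441)]),.065)
show('flare S',a,S([(307,342),(138,355)]),.065)
show('feet T',b,T([(427,195),(453,493)]),.0)
for c,n in ((b,'T'),(a,'S')):
    h=cv2.cvtColor(c['image'],cv2.COLOR_BGR2HSV); m=((h[...,0]>5)&(h[...,0]<16)&(h[...,1]>160)&(h[...,2]>90)); 
    ys,xs=np.nonzero(m); k=(xs>340)&(ys<240) if n=='T' else (ys>300); print(n,list(zip(xs[k],ys[k]))[::6])
```

```text
carton T [[0.595, 0.229], [0.59, 0.135], [0.469, 0.144], [0.475, 0.237]] c [0.5321 0.1861] edges [np.float64(0.121), np.float64(0.093), np.float64(0.121), np.float64(0.093)] ang [np.float64(-3.9), np.float64(-93.5), np.float64(176.0), np.float64(86.5)]
carton S [[0.475, 0.236], [0.594, 0.229], [0.59, 0.132], [0.472, 0.141]] c [0.5326 0.1844] edges [np.float64(0.096), np.float64(0.119), np.float64(0.097), np.float64(0.118)] ang [np.float64(87.9), np.float64(-3.6), np.float64(-92.3), np.float64(175.7)]
rack T [[0.703, -0.175], [0.707, -0.386], [0.364, -0.397], [0.361, -0.173]] c [ 0.5338 -0.2828] edges [np.float64(0.342), np.float64(0.211), np.float64(0.343), np.float64(0.224)] ang [np.float64(-0.4), np.float64(-88.7), np.float64(-178.3), np.float64(90.9)]
rack S [[0.363, -0.186], [0.7, -0.179], [0.705, -0.387], [0.368, -0.394]] c [ 0.5337 -0.2864] edges [np.float64(0.208), np.float64(0.337), np.float64(0.208), np.float64(0.337)] ang [np.float64(91.4), np.float64(1.2), np.float64(-88.6), np.float64(-178.8)]
flare T [[0.64, -0.151], [0.417, -0.155]] c [ 0.5286 -0.1526] edges [np.float64(0.223), np.float64(0.223)] ang [np.float64(1.0), np.float64(-179.0)]
flare S [[0.642, -0.156], [0.419, -0.159]] c [ 0.5305 -0.1574] edges [np.float64(0.223), np.float64(0.223)] ang [np.float64(0.7), np.float64(-179.3)]
feet T [[0.703, -0.175], [0.363, -0.185]] c [ 0.5332 -0.1804] edges [np.float64(0.34), np.float64(0.34)] ang [np.float64(1.7), np.float64(-178.3)]
T [(np.int64(363), np.int64(191)), (np.int64(359), np.int64(197)), (np.int64(360), np.int64(202)), (np.int64(359), np.int64(210)), (np.int64(361), np.int64(214)), (np.int64(361), np.int64(216)), (np.int64(360), np.int64(218)), (np.int64(362), np.int64(219))]
S [(np.int64(222), np.int64(354)), (np.int64(244), np.int64(358))]
```

Carton centre is about (0.5325, 0.185), yaw -3.7°. The rack mouth is about (0.5315, -0.180), yaw +1.1°. Sizes agree with those given (0.12 x 0.095, 0.34 x 0.21). I'll lift, turn the finger line along the carton's back face, and go over to it.

Call:
step_arm:
  series: [0, 0, -0.182, 0, 0, -0.0475, 0, 0, 0, -0.182, 0, 0, -0.0475, 0, 0, 0, -0.182, 0, 0, -0.0475, 0, 0, 0, -0.182, 0, 0, -0.0475, 0, 0, 0, -0.182, 0, 0, 0, 0, 0, 0, -0.182, 0, 0, 0, 0]

```text
t: 1.05
tool_pos: [0.2121, -0.4803, 0.4218]
eef_rot: [0.727, 0.687, -0.0, 0.001]
force: [-0.1, -0.6, -1.0]
finger_gap: 0.0853
grasp_force: 0.0
```

Call:
step_arm:
  series: [0, 0, 0, 0.055, 0.02, 0, 0, 0, 0, 0, 0.055, 0.02, 0, 0, 0, 0, 0, 0.055, 0.02, 0, 0, 0, 0, 0, 0.055, 0.02, 0, 0, 0, 0, 0, 0.055, 0.02, 0, 0, 0, 0, 0, 0.055, 0.02, 0, 0, 0, 0, 0, 0.055, 0.02, 0, 0]

```text
t: 1.92
tool_pos: [0.3764, -0.103, 0.4214]
eef_rot: [0.729, 0.684, 0.0, 0.0]
force: [1.2, -0.2, -0.0]
finger_gap: 0.0855
grasp_force: 0.0
```

Call:
step_arm:
  series: [0, 0, 0, 0.055, 0.02, 0, 0, 0, 0, 0, 0.055, 0.02, 0, 0, 0, 0, 0, 0.055, 0.02, 0, 0, 0, 0, 0, 0.055, 0.02, 0, 0, 0, 0, 0, 0.055, 0.02, 0, 0, 0, 0, 0, 0.055, 0.02, 0, 0, 0, 0, 0, 0, 0, 0, 0]

```text
t: 2.8
tool_pos: [0.5172, 0.2203, 0.419]
eef_rot: [0.727, 0.686, -0.001, -0.001]
force: [-1.0, 0.0, -0.7]
finger_gap: 0.0854
grasp_force: 0.0
```

Call:
step_arm:
  series: [0, 0, 0, 0.046, 0.017, 0, 0, 0, 0, 0, 0, 0, 0.056, 0, 0, 0, 0, 0, 0, 0.056, 0, 0, 0, 0, 0, 0, 0.056, 0, 0, 0, 0, 0, 0, 0.053, 0, 0, 0, 0, 0, 0, 0, 0]

```text
t: 3.55
tool_pos: [0.5342, 0.2601, 0.1969]
eef_rot: [0.729, 0.684, -0.004, -0.002]
force: [0.2, -0.1, 0.5]
finger_gap: 0.0853
grasp_force: 0.0
```

Run:
```python
from h import *
a=cam('scene');b=cam('top')
A=cv2.resize(a['image'][60:260,120:300],None,fx=2.2,fy=2.2); B=cv2.resize(b['image'][130:270,180:360],None,fx=2.2,fy=2.2)
B=cv2.copyMakeBorder(B,0,A.shape[0]-B.shape[0],0,0,cv2.BORDER_CONSTANT)
cv2.imwrite('pics/ab.png',np.hstack([A,B]))
print('divider bottom front',[onz(b,x/3.4+210-.35,y/3.4+110-.35,.019).round(4) for x,y in((504,292),(512,380))],'top',[onz(b,x/3.4+210-.35,y/3.4+110-.35,.136).round(4) for x,y in((521,278),(530,375))])
print('S top',[onz(a,x/2.5+140-.3,y/2.5+150-.3,.136).round(4) for x,y in((184,427),(267,420))])
```

```text
divider bottom front [array([ 0.5852, -0.2527,  0.019 ]), array([ 0.4855, -0.2553,  0.019 ])] top [array([ 0.5815, -0.2469,  0.136 ]), array([ 0.4783, -0.2496,  0.136 ])]
S top [array([ 0.4834, -0.2529,  0.136 ]), array([ 0.5846, -0.2512,  0.136 ])]
```

View pics/ab.png

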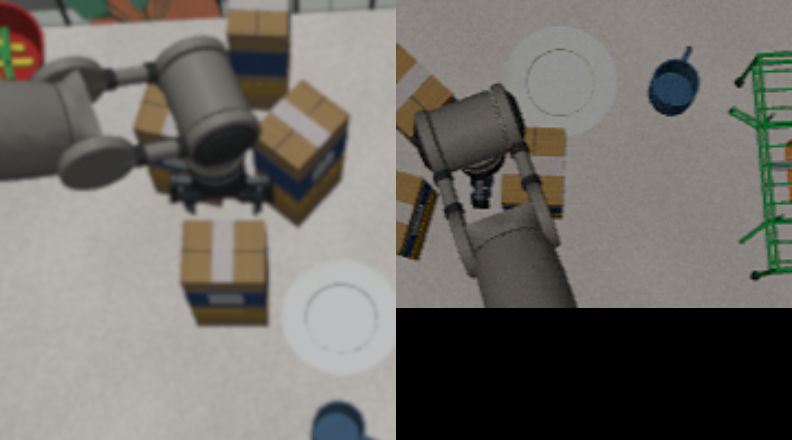

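The view shows the fingers just behind the target carton, clear of its neighbours. Divider front is estimated at y ≈ -0.251 (about 71 mm inward, within the range given). Tipping gently now.

Call:
step_arm:
  series: [0, 0, 0, -0.012, 0, 0, 0, 0, 0, 0, -0.012, 0, 0, 0, 0, 0, 0, -0.01, 0, 0, 0, 0, 0, 0, -0.01, 0, 0, 0, 0, 0, 0, -0.01, 0, 0, 0, 0, 0, 0, -0.01, 0, 0, 0]

```text
t: 4.4
tool_pos: [0.5323, 0.1971, 0.2002]
eef_rot: [0.729, 0.684, -0.0, -0.0]
force: [0.3, 1.0, 1.0]
finger_gap: 0.0853
grasp_force: 0.4
```

Run:
```python
from h import *
print(monitor.read_state()['force'])
a=cam('scene')
cv2.imwrite('pics/tip1.png',cv2.resize(a['image'][110:290,130:330],None,fx=2,fy=2))
```

```text
[0.29948285 0.95960544 0.97856995]
```

View pics/tip1.png

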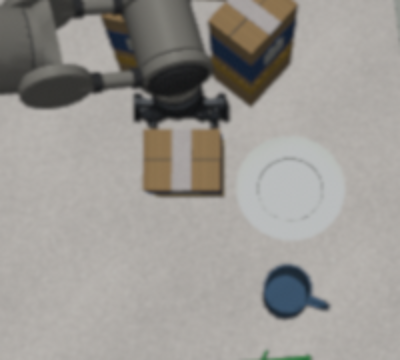

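It is tipping: the front face is out of view and the top leans towards the rack. Continuing.

Call:
step_arm:
  series: [0, 0, 0, -0.01, 0, 0, 0, 0, 0, 0, -0.01, 0, 0, 0, 0, 0, 0, -0.01, 0, 0, 0, 0, 0, 0, -0.01, 0, 0, 0, 0, 0, 0, -0.01, 0, 0, 0, 0, 0, 0, -0.01, 0, 0, 0]

```text
t: 5.2
tool_pos: [0.5286, 0.1373, 0.2003]
eef_rot: [0.729, 0.684, -0.0, 0.0]
force: [0.1, 0.7, -0.5]
finger_gap: 0.0858
grasp_force: 0.0
```

Call:
step_arm:
  series: [0, 0, 0, 0, 0, 0, 0, 0, 0, 0, 0, 0, 0, 0, 0, 0, 0, 0, 0, 0, 0]

```text
t: 5.58
tool_pos: [0.5286, 0.1383, 0.2002]
eef_rot: [0.729, 0.685, -0.0, -0.0]
force: [-0.3, -0.4, 0.1]
finger_gap: 0.0853
grasp_force: 0.0
```

Run:
```python
from h import *
a=cam('scene')
cv2.imwrite('pics/tip2.png',cv2.resize(a['image'][110:340,130:330],None,fx=2.5,fy=2.5,interpolation=cv2.INTER_CUBIC))
```

```text
(no output)
```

View pics/tip2.png

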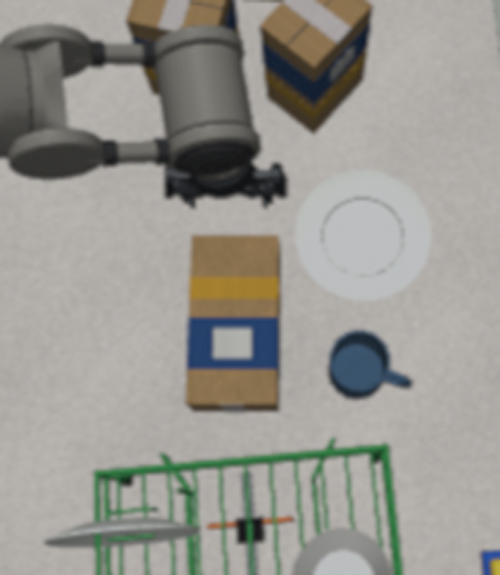

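The carton lies flat, with crop corners (191,237), (279,236), (278,407), (188,404). I'll locate it on the plane z = 0.095.

Run:
```python
from h import *
a=cam('scene')
P=np.array([onz(a,x/2.5+130-.3,y/2.5+110-.3,.095)[:2] for x,y in((191,237),(279,236),(278,407),(188,404))])
print(P.round(4),P.mean(0))
t=(P[0]+P[1])/2;e=(P[2]+P[3])/2; print('tail',t,'top',e,np.linalg.norm(t-e),np.degrees(np.arctan2(*(e-t)[::-1])))
print(monitor.read_state()['tool_pos'])
```

```text
[[ 0.467   0.1288]
 [ 0.5879  0.1226]
 [ 0.574  -0.1095]
 [ 0.457  -0.0982]] [0.52146117 0.0109227 ]
tail [0.527432   0.12570085] top [ 0.51549034 -0.10385544] 0.2298666890040633 -92.97787811364903
[0.52861543 0.13830915 0.20023021]
```

Call:
step_arm:
  series: [0, 0, 0, 0.031, -0.01, 0, 0, 0, 0, -0.082, 0, 0, 0, 0, 0, 0, 0, 0, 0, 0.055, 0, 0, 0, 0, 0, 0, 0.055, 0, 0, 0, 0, 0, 0, 0.048, 0, 0, 0, 0, 0, 0, 0, 0]

```text
t: 6.42
tool_pos: [0.518, 0.1693, 0.0392]
eef_rot: [0.7, 0.714, -0.003, -0.002]
force: [-0.1, -0.5, 0.3]
finger_gap: 0.0859
grasp_force: 0.0
```

Call:
step_arm:
  series: [0, 0, 0, -0.01, 0, 0, 0, 0, 0, 0, -0.01, 0, 0, 0, 0, 0, 0, -0.01, 0, 0, 0, 0, 0, 0, -0.01, 0, 0, 0, 0, 0, 0, -0.01, 0, 0, 0]

```text
t: 7.05
tool_pos: [0.5216, 0.1191, 0.0428]
eef_rot: [0.701, 0.714, 0.0, 0.0]
force: [-1.2, 4.0, 4.5]
finger_gap: 0.0851
grasp_force: 2.5
```

Call:
step_arm:
  series: [0, 0, 0, -0.008, 0, 0, 0, 0, 0, 0, -0.008, 0.001, 0, 0, 0, 0, 0, -0.008, 0.001, 0, 0]

```text
t: 7.42
tool_pos: [0.5243, 0.0955, 0.0427]
eef_rot: [0.7, 0.714, 0.0, 0.0]
force: [-1.8, 5.4, 5.1]
finger_gap: 0.0855
grasp_force: 2.0
```

```bash
cat > loc.py <<'E'
from h import *
a=cam('scene'); s=monitor.read_state(); print(s['tool_pos'],s['force'])
im=a['image']; h=cv2.cvtColor(im,cv2.COLOR_BGR2HSV)
y0,y1,x0,x1=150,300,190,255
hc=h[y0:y1,x0:x1]
blue=((abs(hc[...,0].astype(int)-112)<12)&(hc[...,1]>120)).astype(np.uint8)
yel=((hc[...,0]>17)&(hc[...,0]<28)&(hc[...,1]>170)).astype(np.uint8)
blue=cv2.morphologyEx(blue,cv2.MORPH_CLOSE,np.ones((15,15)))
for n,m in(('blue',blue),('yel',yel)):
    cs=cv2.findContours(m,0,1)[0]
    if not cs: continue
    c=max(cs,key=cv2.contourArea); 
    r=cv2.boxPoints(cv2.minAreaRect(c))+[x0,y0]
    P=np.array([onz(a,*p,.095)[:2] for p in r]); d=[P[1]-P[0],P[2]-P[1]]; d=max(d,key=np.linalg.norm); d=d*np.sign(d[0])
    print(n,'c',P.mean(0).round(4),'len',np.linalg.norm(d).round(4),'yaw deg',np.degrees(np.arctan2(d[1],d[0])).round(2))
E
python3 loc.py; python3 -c "
from h import *
a=cam('scene');cv2.imwrite('pics/p1.png',cv2.resize(a['image'][140:340,150:310],None,fx=3,fy=3,interpolation=cv2.INTER_CUBIC))"
```

```text
[0.5245184  0.09452454 0.04266341] [-0.02857204  1.19120235  4.54141819]
blue c [ 0.531  -0.0662] len 0.114 yaw deg 0.97
yel c [0.5302 0.0089] len 0.1088 yaw deg 0.68
```

View pics/p1.png

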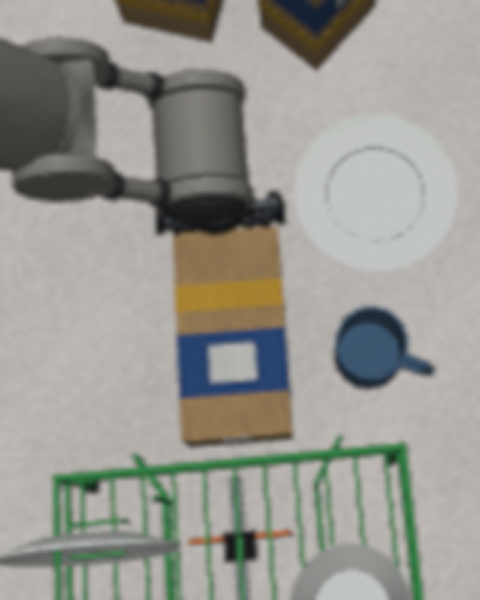

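The carton is now square (yaw about 0.9° against the rack's 1.1°) and centred within 2 mm. There is a 4.5 N upward force on the tool, so I'll raise it slightly to ease that.

Call:
step_arm:
  series: [0, 0, 0, 0.002, 0, 0, 0, 0, 0, 0, 0.002, 0, -0.006, 0, 0, 0, 0, 0, 0, 0, 0]

```text
t: 7.9
tool_pos: [0.5242, 0.0998, 0.0486]
eef_rot: [0.7, 0.714, 0.0, 0.0]
force: [-0.3, -0.4, 0.5]
finger_gap: 0.0851
grasp_force: 0.0
```

Call:
step_arm:
  series: [0, 0, 0, -0.008, 0, 0, 0, 0, 0, 0, -0.01, 0, 0, 0, 0, 0, 0, -0.01, 0, 0, 0, 0, 0, 0, -0.01, 0, 0, 0, 0, 0, 0, -0.01, 0, 0, 0, 0, 0, 0, -0.008, 0, 0, 0]

```text
t: 8.65
tool_pos: [0.525, 0.0428, 0.0482]
eef_rot: [0.701, 0.714, -0.0, -0.0]
force: [-0.3, 3.4, -0.0]
finger_gap: 0.0853
grasp_force: 1.4
```

```bash
python3 loc.py
```

```text
[0.525068   0.041989   0.04823927] [ 1.5231649  -1.56851938 -0.39286145]
blue c [ 0.5327 -0.1185] len 0.114 yaw deg 1.1
yel c [ 0.5324 -0.0434] len 0.11 yaw deg 0.97
```

Call:
step_arm:
  series: [0, 0, 0, -0.008, -0.001, 0, 0, 0, 0, 0, -0.008, -0.001, 0, 0, 0, 0, 0, -0.008, -0.001, 0, 0, 0, 0, 0, -0.006, 0, 0, 0, 0, 0, 0, -0.003, 0, 0, 0]

```text
t: 9.32
tool_pos: [0.5226, 0.0102, 0.0483]
eef_rot: [0.701, 0.714, -0.0, -0.0]
force: [-0.5, 1.4, -0.1]
finger_gap: 0.0853
grasp_force: 1.3
```

```bash
python3 loc.py
```

```text
[0.522609   0.00990848 0.04826153] [-0.09884664 -0.49670888  0.40225308]
blue c [ 0.5316 -0.1543] len 0.1138 yaw deg -3.64
yel c [ 0.5284 -0.0764] len 0.1106 yaw deg 1.33
```

Call:
step_arm:
  series: [0, 0, 0, -0.002, 0, 0, 0, 0, 0, 0, -0.002, 0, 0, 0, 0, 0, 0, -0.002, 0, 0, 0]

```text
t: 9.75
tool_pos: [0.5227, 0.0046, 0.0483]
eef_rot: [0.7, 0.714, -0.0, -0.0]
force: [0.1, 2.9, -0.4]
finger_gap: 0.0851
grasp_force: 1.3
```

Call:
step_arm:
  series: [0, 0, 0, -0.0015, 0, 0, 0, 0, 0, 0, -0.0015, 0, 0, 0]

```text
t: 10.0
tool_pos: [0.5228, 0.0015, 0.0483]
eef_rot: [0.7, 0.714, -0.0, 0.0]
force: [-1.0, 3.1, -0.2]
finger_gap: 0.0853
grasp_force: 1.3
```

Call:
step_arm:
  series: [0, 0, 0, -0.001, 0, 0, 0, 0, 0, 0, -0.001, 0, 0, 0]

```text
t: 10.25
tool_pos: [0.5228, -0.0005, 0.0483]
eef_rot: [0.7, 0.714, -0.0, 0.0]
force: [-0.1, 2.5, -0.3]
finger_gap: 0.0858
grasp_force: 1.3
```

Call:
step_arm:
  series: [0, 0, 0, -0.001, 0, 0, 0, 0, 0, 0, -0.001, 0, 0, 0]

```text
t: 10.5
tool_pos: [0.5229, -0.0025, 0.0483]
eef_rot: [0.7, 0.714, -0.0, 0.0]
force: [-0.5, 2.0, 0.3]
finger_gap: 0.0851
grasp_force: 1.3
```

Call:
step_arm:
  series: [0, 0, 0, -0.001, 0, 0, 0, 0, 0, 0, -0.001, 0, 0, 0]

```text
t: 10.75
tool_pos: [0.5229, -0.0045, 0.0483]
eef_rot: [0.7, 0.714, -0.0, 0.0]
force: [-0.4, 2.4, -0.6]
finger_gap: 0.0854
grasp_force: 1.3
```

Call:
step_arm:
  series: [0, 0, 0, -0.001, 0, 0, 0, 0, 0, 0, -0.001, 0, 0, 0]

```text
t: 11.0
tool_pos: [0.5229, -0.0063, 0.0483]
eef_rot: [0.7, 0.714, 0.0, -0.0]
force: [0.2, 3.9, -0.2]
finger_gap: 0.0855
grasp_force: 2.3
```

Call:
step_arm:
  series: [0, 0, 0, -0.001, 0, 0, 0]

```text
t: 11.12
tool_pos: [0.5229, -0.007, 0.0483]
eef_rot: [0.7, 0.714, 0.0, -0.0]
force: [-0.3, 6.4, -0.1]
finger_gap: 0.0852
grasp_force: 3.3
```

The divider is felt: push force rose from about 2.5 N to 6.4 N at y_TCP = -0.007, as predicted (-0.0055). Backing off.

Call:
step_arm:
  series: [0, 0, 0, 0.0005, 0, 0, 0, 0, 0, 0, 0.001, 0, 0, 0, 0, 0, 0, 0.003, 0, 0, 0, 0, 0, 0, 0.02, 0, 0, 0, 0, 0, 0, 0.035, 0, 0, 0, 0, 0, 0, 0.03, 0, -0.05, 0, 0, 0, 0, 0.03, 0, -0.06, 0, 0, 0, 0, 0, 0, -0.06, 0]

```text
t: 12.12
tool_pos: [0.5202, 0.1117, 0.2157]
eef_rot: [0.699, 0.715, -0.0, -0.0]
force: [1.3, -0.3, -0.4]
finger_gap: 0.0856
grasp_force: 0.0
```

```bash
python3 loc.py; python3 -c "
from h import *
a=cam('scene');b=cam('top')
A=cv2.resize(a['image'][160:380,150:320],None,fx=2.4,fy=2.4,interpolation=cv2.INTER_CUBIC);B=cv2.resize(b['image'][120:270,270:430],None,fx=2.4,fy=2.4,interpolation=cv2.INTER_CUBIC)
B=cv2.copyMakeBorder(B,0,A.shape[0]-B.shape[0],0,0,0)
cv2.imwrite('pics/fin.png',np.hstack([A,B]))"
```

```text
[0.52396045 0.11133443 0.22445065] [2.97634786 0.82977353 6.95503047]
blue c [ 0.5312 -0.1623] len 0.1133 yaw deg -3.64
yel c [ 0.5289 -0.0931] len 0.112 yaw deg 1.53
```

View pics/fin.png

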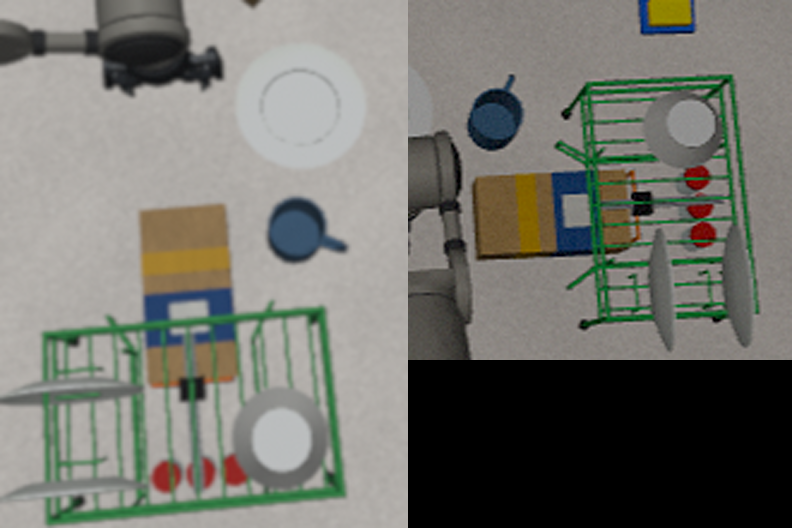

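The picture shows the carton flat and square in the bay, its top end against the orange divider, with the jars, mug and plate undisturbed and the arm clear.

```bash
python3 -c "
from station import arm,monitor
print(monitor.read_state()['force']);print(arm.sign_off())"
```

```text
[-0.21575122 -0.46014614 -0.89253624]
the job is handed in; nothing more can be done
None
```

The carton was tipped flat and slid squarely into the bay until it rested against the divider, pressed with about 4 N; the mug and plate were left untouched, and the job is handed in after about 12 s.

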